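# Unlock the pH electrode, draw it out and hold it level for inspection

### The arm

A 6-joint arm with a two-finger parallel gripper is mounted at the origin on a cart in front of the work surface, level with it; the furniture and walls round the work are solid. World frame = base frame: x ahead of the robot, y to its left, z up, the work surface at z = 0. Lengths are in mm, angles in rad, forces in N, time in s.
With the tool pointing down it reaches from about 350 to 1000 mm from the base axis. Payload 7.1 kg.
Tool frame: the origin (TCP) lies at the very end of the fingers, on their centre line; the grasp point (between the pads) lies 19 mm behind it; z points along the fingers, y is the line along which they close (so a half turn about z gives the same grasp; the last joint's range is limited). The gripper opens to 85 mm and grips with 20 to 120 N. Pads are 22 mm wide; open, the fingers measure 114 mm over their backs; the gripper's body (76 mm by 85 mm) begins 54 mm behind the grasp point. The pads swing forward as they close: fully open they stand 13 mm farther back than shut.
Start: joints at [-1.275, 0.423, 1.63, -0, 1.089, -0.019], TCP at [193.534, -594.264, 231.319] pointing down, gripper open.
Joint ranges: [-3, 3], [-0.9, 2.11], [0.09, 2.58], [-1.31, 4.45], [0.11, 2.69], [-2.54, 2.54]. Speed limits (rad/s): [2.39, 2.39, 3.01, 3.14, 3.14, 3.14].

### API

Orientations are given as a 3x3 rotation matrix whose columns are the frame's x, y, z axes.
In Python, from workcell import observe, get_image, get_calibration, robot, silhouettes, spot_point gives the robot as it stands.
- The arm moves only by the tool jog_arm, never from a script. Its argument "series" is a list of rows, each an object with "dp": the shift along the tool's x, y, z in cm, a list of three; "yaw": the turn about the tool's z in degrees. A call has 1 to 12 rows; each row shifts and turns the commanded pose from where the row before left it, along the tool's axes as they then stand; what a row does not reach is not made up. A row lasts 1/12 s, in which the tool goes at most 41.7 mm and 7.16 degrees, less where a joint would pass 70% of its speed; a pose out of reach is approached as far as the arm can. A call is refused whole if a number of a shift passes 4.17 or a number of a turn 7.16, either way. A call with a gripper value outside its range is refused whole. "hand" is the opening, from -1 (shut) to 1 (fully open), so that 0 is half open, set as the call begins (left out, the last holds). The fingers move at their own pace and stop on an object; the grip force is fixed at half the most. Time passes only in rows, so rows that do not move let the fingers close. It gives the time, the measured TCP pose, the force, the opening and the grip force at its end, in the units of the state.
- observe(): the state, without advancing time (a new reading comes with each control period).
- get_image(name): name is "scene" or "side" or "wrist"; returns (picture, depth): 420x560x3 uint8, red, green, blue; 420x560 float32, mm along the optical axis (not along the pixel's ray), 0 where there is no reading.
- get_calibration(name): a dict with "mtx" (3x3 intrinsics, pixels), "R" (3x3) and "t" (3): a world point X has camera coordinates R X + t. Camera axes: x right, y down, z forward; pixel columns grow to the right and rows downward; lengths in mm; the calibration is good to about 2 mm. A picture is of the moment at which its call begins: read the wrist's pose just before it. get_calibration takes no time and is no camera call; for the wrist camera it gives the pose at the moment of the call.
- robot.finish_job(): hands the job in; it is judged then, once.
Trained networks look in the newest picture that a camera, given by its name, has taken for a name from the list of things; names that differ only in an ending like _2 or _b are one class to them, and where a whole thing is asked for, a point or a joint stands for the part that bears it (a point fixed in the world has none). Each returns a list of dicts, best first, with "confidence" (0 to 1); they miss things now and then, are a little off and sometimes report something else, mostly with a low value. They report only what shows in the picture. A call takes as long as a camera call.
- silhouettes(target, camera): "mask" (420x560 bool, what is visible of it).
- spot_point(target, camera): "centre" ([x, y, z] in mm, in world coordinates, good to about 4 mm: a listed point, or the origin of a listed thing).
The state is a dict: "t": time; "qpos": joint angles; "joint_velocities": joint speeds; "joint_efforts": joint torques, N m; "tcp_pos": TCP position; "orientation": TCP orientation; "ft_force": force on the tool from outside, world axes, zero at the start; "moment": the same for the moment, N m; "opening": finger opening in mm; "grip_force": force on a finger pad.
Only numpy, scipy, OpenCV 4.12 (cv2) and the standard library are available. Lean on these libraries where they do the work, as an engineer would, in place of code of your own. Each camera call takes 0.05 s, during which the arm holds its last target. There are 200 camera calls.

### The job

The blue-headed pH electrode is locked in its storage stand by an orange keeper arm: turn the brass hex nut anticlockwise about a quarter turn until the arm stands well clear, then draw the electrode up out of its well by the blue head. Swing it round onto its side, roughly level, and finish while still holding it there in the gripper, the whole electrode at least 15 cm above the bench; leave the amber bottle, the beaker and the brown pot undisturbed.

Things in the scene. Friction and masses are not known exactly. Their poses are not given: they have to be found in the camera images.
- probe_stand: storage stand fixed to the bench; origin on the bench under the axis of the well, z up, x from the well towards the nut. Grey foot 150 x 72 x 12 mm (x from -38 to 112 mm); white well block 48 x 48 mm with its top at z = 92 mm and a round vertical bore 16 mm wide, 80 mm deep; the post carrying nut and keeper arm stands at x = 75 mm, y = 0
- nut_grip (a point): centre of the brass hex nut on its vertical axis, 122 mm above the bench. Nut 30 mm across flats, from 106 to 132 mm above the bench, with a stud end 5 mm higher; rigidly joined to the orange keeper arm below it. Site z is up, the arm points along the point's -x; the nut's three pairs of flats face along the point's x axis and 60 and 120 degrees from it
- keeper_tip (a point): middle of the free end of the orange keeper arm, 61 mm from the nut's axis, 103 mm above the bench; arm 6 mm thick and 16 mm wide, its hub under the nut 38 mm across, its underside 2 mm above the electrode's flange
- keeper (a joint): angle of nut and keeper arm, rad: 0 = arm points at the electrode, over its flange; grows as the nut is turned anticlockwise seen from above (arm tip swings towards the stand's -y); stop at 1.5. Starts between 0 and 0.25; the flange is free above about 0.7, well clear above 1.0. It needs about 0.06 N m and stays where it is left
- electrode: loose rigid pH electrode (no cable), 90 g nominal, in line along its own z axis, z towards the head. Origin at the underside of the black flange, which rests on the well block's top (92 mm above the bench). Flange 40 mm across, 6 mm thick; blue ribbed cylindrical head 26 mm across from z = 6 to 56 mm, to be gripped; grey shaft 12 mm across below, glass bulb end at z = -70 mm
- bulb (a point): lower end of the electrode's glass bulb, on its axis
- head_top (a point): centre of the top of the electrode's blue head, on its axis
- amber_bottle: amber bottle with blue cap, 75 mm across, 178 mm tall, standing loose; origin at the centre of its underside; bystander
- big_beaker: clear beaker, about 74 mm across, 88 mm tall, standing loose; origin at the centre of its underside; bystander
- brown_pot: small brown pot with black cap, 27 mm across, 52 mm tall, standing loose; origin at the centre of its underside; bystander
- pipette_stand: white pipette carousel fixed on the bench with pipettes hanging round it, about 0.4 m tall and 0.3 m across over the pipettes; origin at the centre of its foot; an obstacle, stay clear

How it is judged (in metres and radians):
On the way, in this order (a step that is already met when the one before it is completed fails the run):
1. the keeper arm is turned clear (over 1.0 rad) with the electrode still seated (flange within 5 mm of the well mouth's height) (value of joint keeper above 1 rad and z of electrode in the frame of probe_stand below 0.097 m), for 0.1 s.
2. the electrode is drawn out: its bulb end is above the top of the well block (92 mm) and the fingers hold it (z of bulb in the frame of probe_stand above 0.094 m and contact force between electrode and the fingers above 0.5 N), for 0.05 s.
At the end, for the whole second after the job is handed in: The fingers hold the electrode (over 1 N) still, its axis within 30 degrees of level, bulb end and head end both more than 150 mm above the bench, nothing else carrying it; bottle, beaker and pot within 30 mm of where they stood (angle between electrode's own z axis and vertical between 1.047 and 2.094 rad and height (world z) of each of bulb, head_top above 0.15 m and contact force between electrode and the fingers above 1 N and contact force between electrode and probe_stand below 0.2 N and contact force between electrode and pipette_stand below 0.2 N and contact force between electrode and amber_bottle below 0.2 N and linear speed of electrode below 0.05 m/s and distance of each of amber_bottle, big_beaker, brown_pot from where it was at the start of the episode below 0.03 m); the arm keeps its last pose, push and grip.
It fails at once if the amber bottle, the beaker or the brown pot is shifted by more than 30 mm or tipped over by more than 0.4 rad (distance of any of amber_bottle, big_beaker, brown_pot from where it was at the start of the episode above 0.03 m or angle between any of amber_bottle, big_beaker, brown_pot's own z axis and vertical above 0.4 rad).
It also fails if it takes over 51 s, if anything falls off the work surface, if the arm or the gripper's body presses on something with over 40 N, if the wrist force passes 120 N, or if a joint passes its speed limit or range.

## Working session

There is one attempt and no reset: what is moved stays moved. The work goes in short steps, Python scripts to look and compute and a tool call to move; the robot and the scene stay as the last step left them, time stands still between calls to the robot, and variables do not carry over. Pictures are saved under pics/ and viewed, at most 12 in all, crops included, and the job is handed in when it is done.

Besides the shell and the picture viewer there is one more tool, called after "Emit:" as name(argument=value, ...), one argument or row to a line, values as JSON. jog_arm: Moves the arm, as the interface text tells. Its arguments: {"type":"object","properties":{"series":{"type":"array"},"hand":{"type":"number"}},"required":["series"]}

```bash
mkdir -p pics; ls; python3 - <<'E'
from workcell import *
import cv2,numpy as np
o=observe();print(o['t'],o['tcp_pos'],o['orientation'])
for c in ['scene','side']:
    im,d=get_image(c);cv2.imwrite(f'pics/{c}0.png',im[:,:,::-1])
    for n in ['nut_grip','keeper_tip','head_top','electrode','probe_stand','amber_bottle','big_beaker','brown_pot','pipette_stand']:
        r=spot_point(n,c)
        print(c,n,[(np.round(x['centre']),round(x['confidence'],2)) for x in r[:2]])
a=cv2.imread('pics/scene0.png');b=cv2.imread('pics/side0.png')
cv2.imwrite('pics/both.png',cv2.resize(np.hstack([a,b]),(800,300)))
E
```

```text
pics
0.0 [ 193.38186562 -593.74067845  230.54947684] [[ 9.50843901e-01  3.09670231e-01 -4.73704776e-04]
 [ 3.09670593e-01 -9.50842787e-01  1.45517396e-03]
 [ 2.05287684e-07 -1.53033573e-03 -9.99998829e-01]]
scene nut_grip [(array([546., 262., 119.]), 0.87)]
scene keeper_tip [(array([488., 243., 102.]), 0.86)]
scene head_top [(array([471., 246., 150.]), 0.73)]
scene electrode [(array([474., 245.,  92.]), 0.9)]
scene probe_stand [(array([468., 247.,  -1.]), 0.67)]
scene amber_bottle [(array([571., 474.,  -4.]), 0.71), (array([586.,  44.,   0.]), 0.3)]
scene big_beaker [(array([514., 364.,  -1.]), 0.78)]
scene brown_pot [(array([473., 144.,  -1.]), 0.7)]
scene pipette_stand [(array([584.,  44.,   1.]), 0.62)]
side nut_grip [(array([546., 260., 120.]), 0.53)]
side keeper_tip [(array([485., 239., 102.]), 0.52)]
side head_top [(array([470., 246., 145.]), 0.9)]
side electrode [(array([472., 244.,  89.]), 0.58)]
side probe_stand [(array([470., 248.,  -1.]), 0.9)]
side amber_bottle [(array([564., 473.,   5.]), 0.75)]
side big_beaker [(array([511., 368.,  -0.]), 0.88)]
side brown_pot [(array([472., 143.,   4.]), 0.53), (array([470., 248., 147.]), 0.28)]
side pipette_stand [(array([583.,  47.,   4.]), 0.56)]
```

View pics/scene0.png

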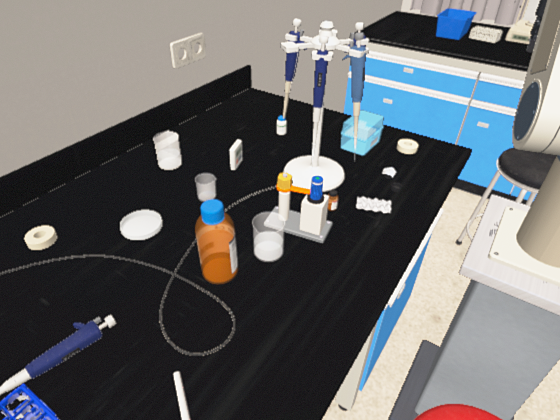

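View pics/side0.png

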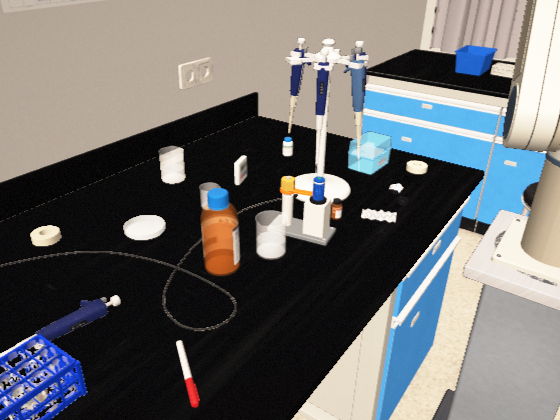

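Stand x axis lies at about 11° in world and the keeper is at about 0.14 rad. The nut is near (546, 261), and the pipette carousel at (584, 45) stands between the arm and the work. I'll raise the arm and pass over it on the near side.

Emit:
jog_arm(
  series=[
    {"dp": [0, 0, -2], "yaw": -7},
    {"dp": [0, 0, -2], "yaw": -7},
    {"dp": [0, 0, -2], "yaw": -7},
    {"dp": [0, 0, -2], "yaw": -7},
    {"dp": [0, 0, -2], "yaw": -7},
    {"dp": [0, 0, -2], "yaw": -7},
    {"dp": [0, 0, -2], "yaw": -7},
    {"dp": [0, 0, -2], "yaw": -7},
    {"dp": [0, 0, -2], "yaw": -7},
    {"dp": [0, 0, -2], "yaw": -7},
    {"dp": [0, 0, -2], "yaw": -7},
    {"dp": [0, 0, -2], "yaw": -7},
  ],
  hand=0.0,
)

```text
t: 2.0
tcp_pos: [193.5, -594.1, 472.3]
orientation: [[-0.214, 0.977, -0.0], [0.977, 0.214, 0.0], [0.0, -0.0, -1.0]]
ft_force: [-0.7, -0.5, -1.4]
opening: 42.3
grip_force: 0.0
```

Emit:
jog_arm(
  series=[
    {"dp": [3.2, 2.4, 0]},
    {"dp": [3.2, 2.4, 0]},
    {"dp": [3.2, 2.4, 0]},
    {"dp": [3.2, 2.4, 0]},
    {"dp": [3.2, 2.4, 0]},
    {"dp": [3.2, 2.4, 0]},
    {"dp": [3.2, 2.4, 0]},
    {"dp": [3.2, 2.4, 0]},
    {"dp": [3.2, 2.4, 0]},
    {"dp": [3.2, 2.4, 0]},
    {"dp": [3.2, 2.4, 0]},
    {"dp": [3.2, 2.4, 0], "yaw": -6},
  ],
)

```text
schema error: expected keys dp, yaw
```

Emit:
jog_arm(
  series=[
    {"dp": [3.2, 2.4, 0], "yaw": 0},
    {"dp": [3.2, 2.4, 0], "yaw": 0},
    {"dp": [3.2, 2.4, 0], "yaw": 0},
    {"dp": [3.2, 2.4, 0], "yaw": 0},
    {"dp": [3.2, 2.4, 0], "yaw": 0},
    {"dp": [3.2, 2.4, 0], "yaw": 0},
    {"dp": [3.2, 2.4, 0], "yaw": 0},
    {"dp": [3.2, 2.4, 0], "yaw": 0},
    {"dp": [3.2, 2.4, 0], "yaw": 0},
    {"dp": [3.2, 2.4, 0], "yaw": 0},
    {"dp": [3.2, 2.4, 0], "yaw": 0},
    {"dp": [3.2, 2.4, 0], "yaw": -6},
  ],
)

```text
t: 3.0
tcp_pos: [395.3, -156.7, 471.7]
orientation: [[-0.309, 0.951, 0.001], [0.951, 0.309, -0.0], [-0.001, 0.001, -1.0]]
ft_force: [1.3, -1.1, -0.6]
opening: 42.7
grip_force: 0.0
```

Emit:
jog_arm(
  series=[
    {"dp": [3.7, 1.2, 0], "yaw": 0},
    {"dp": [3.7, 1.2, 0], "yaw": 0},
    {"dp": [3.7, 1.2, 0], "yaw": 0},
    {"dp": [3.7, 1.2, 0], "yaw": 0},
    {"dp": [3.7, 1.2, 0], "yaw": 0},
    {"dp": [3.7, 1.2, 0], "yaw": 0},
    {"dp": [3.7, 1.2, 0], "yaw": 0},
    {"dp": [3.7, 1.2, 0], "yaw": 0},
    {"dp": [3.7, 1.2, 0], "yaw": 0},
    {"dp": [3.7, 1.2, 0], "yaw": 0},
    {"dp": [0, 3, 0], "yaw": 0},
    {"dp": [0, 3, 2], "yaw": 0},
  ],
)

```text
t: 4.0
tcp_pos: [452.6, 252.4, 455.1]
orientation: [[-0.315, 0.949, 0.007], [0.949, 0.315, 0.004], [0.001, 0.008, -1.0]]
ft_force: [0.0, 0.3, 0.6]
opening: 42.9
grip_force: 0.0
```

Emit:
jog_arm(
  series=[
    {"dp": [0, 0, 3], "yaw": 0},
    {"dp": [0, 0, 3], "yaw": 0},
    {"dp": [0, 0, 3], "yaw": 0},
    {"dp": [0, 0, 3], "yaw": 0},
    {"dp": [0, 0, 2], "yaw": 0},
    {"dp": [0, 0, 0], "yaw": 0},
  ],
)

```text
t: 4.5
tcp_pos: [449.3, 247.7, 307.0]
orientation: [[-0.31, 0.951, -0.007], [0.951, 0.31, -0.004], [-0.001, -0.008, -1.0]]
ft_force: [-0.8, 0.3, 0.0]
opening: 42.7
grip_force: 0.0
```

```bash
python3 - <<'E'
from workcell import *
import cv2,numpy as np
o=observe();print(o['t'],o['tcp_pos'],o['qpos'])
R=np.array(o['orientation'])
im,d=get_image('wrist');cv2.imwrite('pics/w1.png',im[:,:,::-1])
for n in ['nut_grip','keeper_tip','head_top','electrode','probe_stand']:
    print(n,[(np.round(x['centre'],1),round(x['confidence'],2),'tool cm',np.round(R.T@(np.array(x['centre'])-o['tcp_pos'])/10,1)) for x in spot_point(n,'wrist')[:1]])
E
```

```text
4.5 [449.32787756 247.65485521 306.97241721] [ 4.80550423e-01  1.75117163e-01  1.79259460e+00 -1.42849715e-05
  1.18194889e+00  1.65762148e-01]
nut_grip [(array([544.6, 260.2, 121.4]), 0.77, 'tool cm', array([-1.7,  9.6, 18.5]))]
keeper_tip [(array([489.2, 242.1, 102.9]), 0.83, 'tool cm', array([-1.7,  3.8, 20.4]))]
head_top [(array([475.3, 246.4, 149.2]), 0.71, 'tool cm', array([-0.9,  2.6, 15.8]))]
electrode [(array([471.1, 246. ,  99. ]), 0.87, 'tool cm', array([-0.8,  2.2, 20.8]))]
probe_stand [(array([4.761e+02, 2.456e+02, 2.000e-01]), 0.93, 'tool cm', array([-1. ,  2.7, 30.7]))]
```

View pics/w1.png

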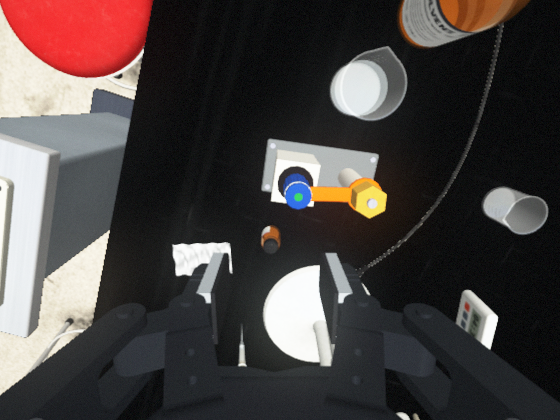

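The wrist view shows the nut at (369, 198), the blue head at (298, 195) and the keeper arm between them, already lined up with tool y. I'll move over the nut and descend.

Emit:
jog_arm(
  series=[
    {"dp": [-0.6, 3.2, 0], "yaw": 0},
    {"dp": [-0.6, 3.2, 0], "yaw": 0},
    {"dp": [-0.5, 3.2, 0], "yaw": 0},
    {"dp": [0, 0, 3], "yaw": 0},
    {"dp": [0, 0, 3], "yaw": 0},
    {"dp": [0, 0, 3], "yaw": 0},
    {"dp": [0, 0, 3], "yaw": 0},
    {"dp": [0, 0, 2], "yaw": 0},
    {"dp": [0, 0, 0], "yaw": 0},
    {"dp": [0, 0, 0], "yaw": 0},
  ],
  hand=0.15,
)

```text
t: 5.63
tcp_pos: [548.4, 262.5, 171.6]
orientation: [[-0.31, 0.951, -0.0], [0.951, 0.31, -0.0], [-0.0, -0.001, -1.0]]
ft_force: [0.3, 0.1, 0.3]
opening: 49.2
grip_force: 0.0
```

```bash
python3 - <<'E'
from workcell import *
import cv2,numpy as np
o=observe();print(o['t'],o['tcp_pos'],o['opening'])
R=np.array(o['orientation'])
im,d=get_image('wrist');cv2.imwrite('pics/w2.png',im[:,:,::-1])
for n in ['nut_grip','keeper_tip','head_top']:
    print(n,[(np.round(x['centre'],1),round(x['confidence'],2),'tool cm',np.round(R.T@(np.array(x['centre'])-o['tcp_pos'])/10,1)) for x in spot_point(n,'wrist')[:1]])
E
```

```text
5.6333 [548.43837449 262.51981964 171.64018349] 49.20606556987453
nut_grip [(array([545.8, 261.6, 121.8]), 0.65, 'tool cm', array([-0. , -0.3,  5. ]))]
keeper_tip [(array([490.4, 238.5, 104.7]), 0.81, 'tool cm', array([-0.5, -6.3,  6.7]))]
head_top [(array([475.5, 243.9, 148.3]), 0.63, 'tool cm', array([ 0.5, -7.5,  2.3]))]
```

View pics/w2.png

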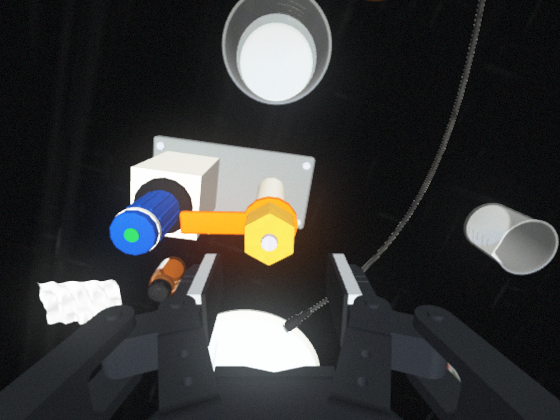

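The nut (269, 240) is centred between the fingers with its flats facing them. I'll descend and close.

Emit:
jog_arm(
  series=[
    {"dp": [0, -0.3, 1.5], "yaw": 0},
    {"dp": [0, 0, 1.5], "yaw": 0},
    {"dp": [0, 0, 1.5], "yaw": 0},
    {"dp": [0, 0, 1.5], "yaw": 0},
    {"dp": [0, 0, 0], "yaw": 0},
    {"dp": [0, 0, 0], "yaw": 0},
  ],
)

```text
t: 6.33
tcp_pos: [545.7, 261.7, 112.1]
orientation: [[-0.31, 0.951, 0.0], [0.951, 0.31, 0.0], [0.0, 0.0, -1.0]]
ft_force: [0.3, 0.1, -0.1]
opening: 49.2
grip_force: 0.0
```

Emit:
jog_arm(
  series=[
    {"dp": [0, 0, 0], "yaw": 0},
    {"dp": [0, 0, 0], "yaw": 0},
    {"dp": [0, 0, 0], "yaw": 0},
    {"dp": [0, 0, 0], "yaw": 0},
    {"dp": [0, 0, 0], "yaw": 0},
    {"dp": [0, 0, 0], "yaw": 0},
  ],
  hand=-0.6,
)

```text
t: 6.83
tcp_pos: [545.6, 261.7, 113.3]
orientation: [[-0.309, 0.951, 0.001], [0.951, 0.309, 0.0], [0.0, 0.001, -1.0]]
ft_force: [-4.0, -1.7, 7.1]
opening: 28.6
grip_force: 59.3
```

Emit:
jog_arm(
  series=[
    {"dp": [0, 0, 0], "yaw": -6},
    {"dp": [0, 0, 0], "yaw": -6},
    {"dp": [0, 0, 0], "yaw": -6},
    {"dp": [0, 0, 0], "yaw": -6},
    {"dp": [0, 0, 0], "yaw": -6},
    {"dp": [0, 0, 0], "yaw": -6},
    {"dp": [0, 0, 0], "yaw": -6},
    {"dp": [0, 0, 0], "yaw": -6},
    {"dp": [0, 0, 0], "yaw": -6},
    {"dp": [0, 0, 0], "yaw": -6},
    {"dp": [0, 0, 0], "yaw": -6},
    {"dp": [0, 0, 0], "yaw": 0},
  ],
)

```text
t: 7.83
tcp_pos: [543.7, 259.6, 113.2]
orientation: [[-0.995, 0.098, -0.003], [0.098, 0.995, -0.003], [0.003, -0.003, -1.0]]
ft_force: [-8.2, -11.2, 15.0]
opening: 28.7
grip_force: 60.3
```

Emit:
jog_arm(
  series=[
    {"dp": [0, 0, 0], "yaw": 0},
    {"dp": [0, 0, 0], "yaw": 0},
    {"dp": [0, 0, 0], "yaw": 0},
    {"dp": [0, 0, 0], "yaw": 0},
    {"dp": [0, 0, -2], "yaw": 0},
    {"dp": [0, 0, -3], "yaw": 0},
    {"dp": [0, 0, -3], "yaw": 0},
    {"dp": [0, 0, -3], "yaw": 0},
    {"dp": [0, 0, -3], "yaw": 0},
    {"dp": [0, 0, 0], "yaw": 0},
  ],
  hand=0.15,
)

```text
t: 8.67
tcp_pos: [548.7, 263.2, 258.1]
orientation: [[-0.995, 0.104, 0.01], [0.104, 0.995, 0.005], [-0.009, 0.006, -1.0]]
ft_force: [1.6, 0.8, 0.7]
opening: 49.0
grip_force: 0.0
```

Emit:
jog_arm(
  series=[
    {"dp": [3.7, -1.2, 0], "yaw": 0},
    {"dp": [3.7, -1.2, 0], "yaw": 0},
    {"dp": [0, 0, 0], "yaw": 7.1},
    {"dp": [0, 0, 0], "yaw": 7.1},
    {"dp": [0, 0, 0], "yaw": 7.1},
    {"dp": [0, 0, 0], "yaw": 7.1},
    {"dp": [0, 0, 0], "yaw": 7.1},
    {"dp": [0, 0, 0], "yaw": 7.1},
    {"dp": [0, 0, 0], "yaw": 7.1},
    {"dp": [0, 0, 0], "yaw": 7.1},
    {"dp": [0, 0, 0], "yaw": 7.1},
    {"dp": [0, 0, 0], "yaw": 7.1},
  ],
)

```text
t: 9.67
tcp_pos: [469.4, 245.5, 251.1]
orientation: [[-0.22, 0.976, 0.0], [0.976, 0.22, 0.0], [0.0, 0.0, -1.0]]
ft_force: [-0.8, 0.9, 0.9]
opening: 48.9
grip_force: 0.0
```

```bash
python3 - <<'E'
from workcell import *
import cv2,numpy as np
get_image('side')
o=observe();print(o['t'],o['tcp_pos'],o['opening'],o['qpos'])
R=np.array(o['orientation']);print(R)
im,d=get_image('wrist');cv2.imwrite('pics/w3.png',im[:,:,::-1])
for c in ['wrist','side']:
  for n in ['nut_grip','keeper_tip','head_top','electrode','probe_stand','big_beaker','brown_pot']:
    print(c,n,[(np.round(x['centre'],1),round(x['confidence'],2),'tool cm',np.round(R.T@(np.array(x['centre'])-o['tcp_pos'])/10,1)) for x in spot_point(n,c)[:1]])
E
```

```text
9.7167 [469.34337021 245.52331731 251.10330855] 49.16226701849917 [4.59449316e-01 2.59253160e-01 1.82212459e+00 1.11563901e-04
 1.06017915e+00 2.45354236e-01]
[[-2.12409978e-01  9.77180639e-01 -1.11119190e-05]
 [ 9.77180634e-01  2.12409978e-01  1.03097004e-04]
 [ 1.03104678e-04  1.10404802e-05 -9.99999995e-01]]
wrist nut_grip [(array([543.1, 260.1, 120.4]), 0.76, 'tool cm', array([-0.1,  7.5, 13.1]))]
wrist keeper_tip [(array([545. , 196.6, 101.5]), 0.72, 'tool cm', array([-6.4,  6.4, 15. ]))]
wrist head_top [(array([474. , 246.1, 151.5]), 0.75, 'tool cm', array([-0. ,  0.5, 10. ]))]
wrist electrode [(array([473.3, 246.7,  98.4]), 0.82, 'tool cm', array([ 0. ,  0.4, 15.3]))]
wrist probe_stand []
wrist big_beaker [(array([516.9, 369.3,   0.8]), 0.89, 'tool cm', array([11.1,  7.3, 25. ]))]
wrist brown_pot [(array([474.4, 145.5,   2.7]), 0.64, 'tool cm', array([-9.9, -1.6, 24.8]))]
side nut_grip [(array([545.2, 258.1, 123.3]), 0.65, 'tool cm', array([-0.4,  7.7, 12.8]))]
side keeper_tip [(array([541. , 196.7, 101.2]), 0.51, 'tool cm', array([-6.3,  6. , 15. ]))]
side head_top [(array([469.3, 245.7, 145.1]), 0.53, 'tool cm', array([ 0. , -0. , 10.6]))]
side electrode [(array([472.6, 243.5,  88. ]), 0.93, 'tool cm', array([-0.3,  0.3, 16.3]))]
side probe_stand [(array([467.9, 247.1,  -0.7]), 0.74, 'tool cm', array([ 0.2, -0.1, 25.2]))]
side big_beaker [(array([510.2, 370.5,  -2.2]), 0.57, 'tool cm', array([11.3,  6.6, 25.3]))]
side brown_pot [(array([472.1, 143.5,   3.8]), 0.58, 'tool cm', array([-10. ,  -1.9,  24.7]))]
```

View pics/w3.png

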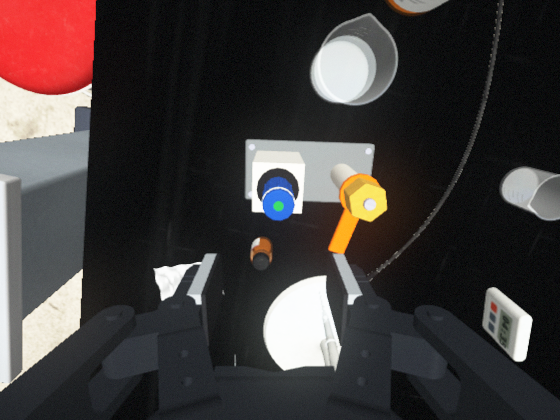

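The keeper stands clear, swung to (340, 250), about 1.35 rad. The head at (278, 205) is centred. I'll go down over the head and grip.

Emit:
jog_arm(
  series=[
    {"dp": [0, 0.25, 3], "yaw": 0},
    {"dp": [0, 0, 3], "yaw": 0},
    {"dp": [0, 0, 2], "yaw": 0},
    {"dp": [0, 0, 2], "yaw": 0},
    {"dp": [0, 0, 2], "yaw": 0},
    {"dp": [0, 0, 2], "yaw": 0},
    {"dp": [0, 0, 0], "yaw": 0},
    {"dp": [0, 0, 0], "yaw": 0},
  ],
)

```text
t: 11.13
tcp_pos: [471.2, 245.6, 110.7]
orientation: [[-0.226, 0.974, -0.002], [0.974, 0.226, -0.001], [-0.001, -0.002, -1.0]]
ft_force: [-0.4, 0.2, 0.4]
opening: 49.4
grip_force: 0.0
```

Emit:
jog_arm(
  series=[
    {"dp": [0, 0, 0], "yaw": 0},
    {"dp": [0, 0, 0], "yaw": 0},
    {"dp": [0, 0, 0], "yaw": 0},
    {"dp": [0, 0, 0], "yaw": 0},
    {"dp": [0, 0, 0], "yaw": 0},
    {"dp": [0, 0, 0], "yaw": 0},
  ],
  hand=-0.8,
)

```text
t: 11.63
tcp_pos: [472.7, 246.4, 112.8]
orientation: [[-0.226, 0.974, 0.002], [0.974, 0.226, 0.001], [0.001, 0.003, -1.0]]
ft_force: [-1.2, 0.3, 6.4]
opening: 24.5
grip_force: 58.8
```

Emit:
jog_arm(
  series=[
    {"dp": [0, 0, -0.5], "yaw": 0},
    {"dp": [0, 0, -1], "yaw": 0},
    {"dp": [0, 0, -1], "yaw": 0},
    {"dp": [0, 0, -1], "yaw": 0},
    {"dp": [0, 0, -1], "yaw": 0},
    {"dp": [0, 0, -1], "yaw": 0},
    {"dp": [0, 0, -1], "yaw": 0},
    {"dp": [0, 0, -1], "yaw": 0},
    {"dp": [0, 0, -1], "yaw": 0},
    {"dp": [0, 0, -1], "yaw": 0},
    {"dp": [0, 0, 0], "yaw": 0},
    {"dp": [0, 0, 0], "yaw": 0},
  ],
)

```text
t: 12.63
tcp_pos: [472.1, 246.1, 207.0]
orientation: [[-0.226, 0.974, 0.001], [0.974, 0.226, 0.001], [0.0, 0.001, -1.0]]
ft_force: [-0.6, 0.3, -1.5]
opening: 24.4
grip_force: 58.9
```

```bash
python3 - <<'E'
from workcell import *
import cv2,numpy as np
o=observe();print(o['t'],o['tcp_pos'],o['opening'],o['grip_force'])
im,d=get_image('side');cv2.imwrite('pics/s4.png',cv2.resize(im[130:290,220:420,::-1],(800,640))[:600])
for n in ['bulb','head_top','electrode','probe_stand']:
    print(n,[(np.round(x['centre'],1),round(x['confidence'],2)) for x in spot_point(n,'side')[:1]])
E
```

```text
12.6333 [472.09892702 246.08773652 206.99574617] 24.43860783384832 58.85981619358063
bulb [(array([471.1, 246.7, 115.4]), 0.72)]
head_top [(array([468.6, 247.9, 241.4]), 0.9)]
electrode [(array([470. , 243.7, 184.4]), 0.56)]
probe_stand [(array([473.5, 246.7,  -1.2]), 0.75)]
```

View pics/s4.png

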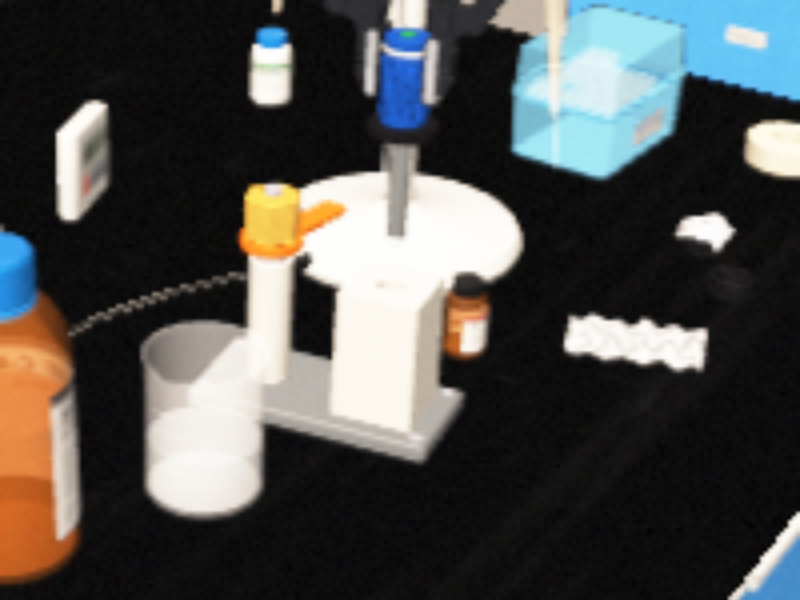

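The electrode is out and vertical, with the bulb at z ≈ 115, and the stand is free below it. The tool can't tilt, so I'll turn the electrode in the pads by pushing its shaft against the well block's top edge. It goes beside the block on the beaker side, then across the top.

Emit:
jog_arm(
  series=[
    {"dp": [1.5, 0, 0], "yaw": 0},
    {"dp": [1.5, 0, 0], "yaw": 0},
    {"dp": [1.5, 0, 0], "yaw": 0},
    {"dp": [0, 0, 0], "yaw": 0},
    {"dp": [0, 0, 1.5], "yaw": 0},
    {"dp": [0, 0, 1.5], "yaw": 0},
    {"dp": [0, 0, 1.5], "yaw": 0},
    {"dp": [0, 0, 1.5], "yaw": 0},
    {"dp": [0, 0, 1.5], "yaw": 0},
    {"dp": [0, 0, 0], "yaw": 0},
    {"dp": [0, 0, 0], "yaw": 0},
  ],
)

```text
t: 13.8
tcp_pos: [461.1, 289.0, 130.5]
orientation: [[-0.225, 0.974, -0.002], [0.974, 0.225, -0.001], [-0.001, -0.002, -1.0]]
ft_force: [0.1, 0.9, -1.3]
opening: 24.3
grip_force: 58.9
```

Emit:
jog_arm(
  series=[
    {"dp": [-0.7, 0, 0], "yaw": 0},
    {"dp": [-0.7, 0, 0], "yaw": 0},
    {"dp": [-0.5, 0, 0.1], "yaw": 0},
    {"dp": [-0.5, 0, 0.1], "yaw": 0},
    {"dp": [-0.5, 0, 0.1], "yaw": 0},
    {"dp": [-0.5, 0, 0.2], "yaw": 0},
    {"dp": [-0.5, 0, 0.2], "yaw": 0},
    {"dp": [0, 0, 0], "yaw": 0},
  ],
)

```text
t: 14.47
tcp_pos: [472.4, 252.9, 126.2]
orientation: [[-0.224, 0.975, 0.004], [0.975, 0.224, 0.005], [0.004, 0.005, -1.0]]
ft_force: [-0.4, 9.1, 3.0]
opening: 24.7
grip_force: 61.0
```

```bash
cat > look.py <<'E'
from workcell import *
import cv2,numpy as np,sys
o=observe();print(o['t'],o['tcp_pos'],o['ft_force'])
im,d=get_image('side');cv2.imwrite(sys.argv[1],cv2.resize(im[130:280,220:420,::-1],(800,600)))
p={}
for n in ['bulb','head_top','electrode']:
    r=spot_point(n,'side')[:1]
    if r: p[n]=np.array(r[0]['centre']);print(n,p[n].round(1),round(r[0]['confidence'],2))
if len(p)==3 or {'bulb','head_top'}<=set(p):
    v=p['head_top']-p['bulb'];print('tilt deg',np.degrees(np.arccos(v[2]/np.linalg.norm(v))),np.linalg.norm(v))
E
python3 look.py pics/s5.png
```

```text
14.4667 [472.37791957 252.93569225 126.23818399] [-0.35584502  9.05262154  3.01759707]
bulb [462.7 292.3  42.8] 0.66
head_top [472.2 248.8 162.4] 0.82
electrode [472.7 266.9 109. ] 0.59
tilt deg 20.419538817482632 127.61919918256814
```

View pics/s5.png

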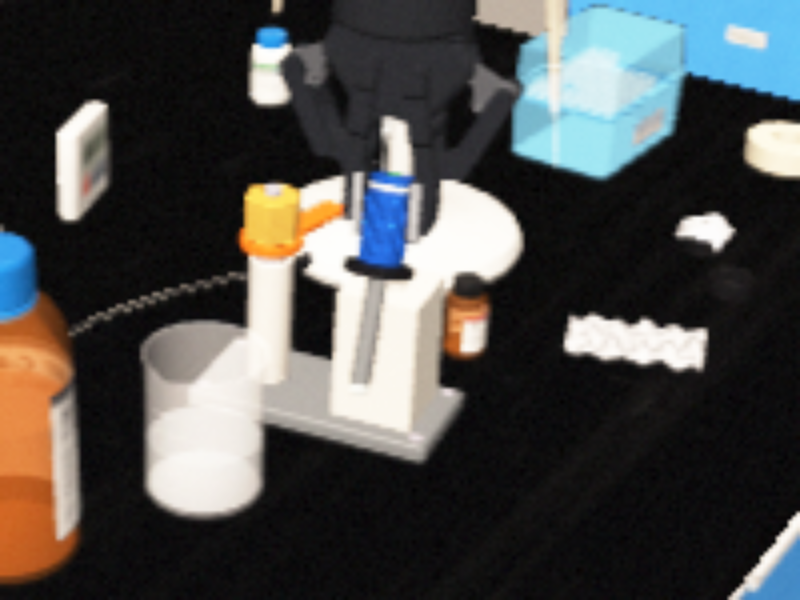

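It is turning in the pads as planned, tilted about 20°. I'll carry on.

Emit:
jog_arm(
  series=[
    {"dp": [-0.6, 0, 0.1], "yaw": 0},
    {"dp": [-0.6, 0, 0.1], "yaw": 0},
    {"dp": [-0.6, 0, 0.1], "yaw": 0},
    {"dp": [-0.6, 0, 0.1], "yaw": 0},
    {"dp": [-0.6, 0, 0.1], "yaw": 0},
    {"dp": [-0.6, 0, 0.2], "yaw": 0},
    {"dp": [-0.6, 0, 0.2], "yaw": 0},
    {"dp": [-0.6, 0, 0.2], "yaw": 0},
    {"dp": [-0.6, 0, 0.1], "yaw": 0},
    {"dp": [0, 0, 0], "yaw": 0},
  ],
)

```text
t: 15.5
tcp_pos: [483.8, 198.6, 113.6]
orientation: [[-0.224, 0.974, 0.002], [0.974, 0.224, 0.001], [0.001, 0.003, -1.0]]
ft_force: [-0.5, -0.5, 7.4]
opening: 24.3
grip_force: 59.1
```

```bash
python3 look.py pics/s6.png
```

```text
15.5 [483.78118744 198.60568379 113.58476972] [-0.54657691 -0.53017649  7.37198948]
bulb [547.1 258.9 119.9] 0.6
head_top [481.4 194.  143.1] 0.87
electrode [471.3 237.9 113.3] 0.79
tilt deg 75.89806600426223 95.21943079014915
```

View pics/s6.png

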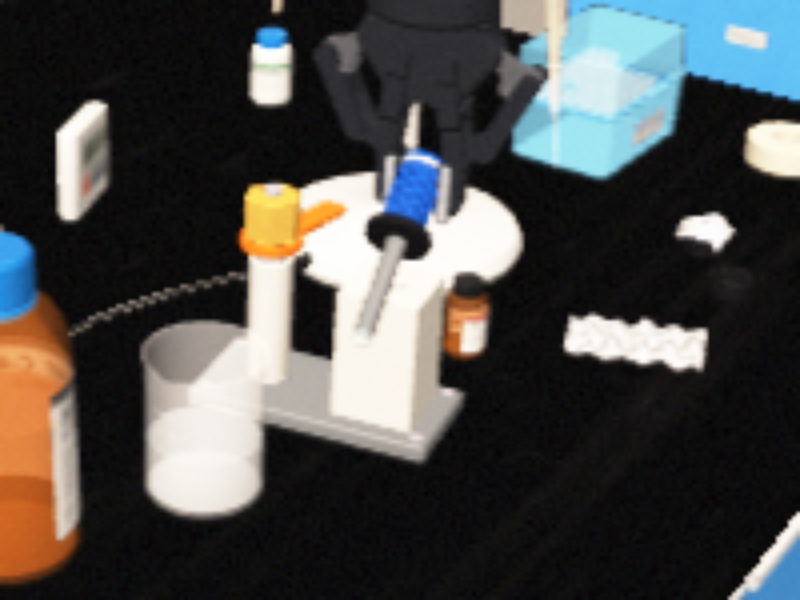

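Tilt is about 60–65°. Lowering a little against the edge will level it further, and it keeps me away from the pipette carousel.

Emit:
jog_arm(
  series=[
    {"dp": [-0.3, 0, 0.2], "yaw": 0},
    {"dp": [-0.3, 0, 0.2], "yaw": 0},
    {"dp": [-0.2, 0, 0.2], "yaw": 0},
    {"dp": [0, 0, 0.2], "yaw": 0},
    {"dp": [0, 0, 0.2], "yaw": 0},
    {"dp": [0, 0, 0], "yaw": 0},
  ],
)

```text
t: 16.2
tcp_pos: [485.1, 191.2, 102.7]
orientation: [[-0.225, 0.974, 0.001], [0.974, 0.225, 0.0], [-0.0, 0.002, -1.0]]
ft_force: [1.6, 0.6, 4.5]
opening: 24.3
grip_force: 59.2
```

Emit:
jog_arm(
  series=[
    {"dp": [0, 0, -1], "yaw": 0},
    {"dp": [0.5, 0, -2], "yaw": 0},
    {"dp": [1, 0, -2], "yaw": 0},
    {"dp": [1, 0, -2], "yaw": 0},
    {"dp": [1, 0, -2], "yaw": 0},
    {"dp": [1, 0, -2], "yaw": 0},
    {"dp": [0, 0, -2], "yaw": 0},
    {"dp": [0, 0, -2], "yaw": 0},
    {"dp": [0, 0, 0], "yaw": 0},
    {"dp": [0, 0, 0], "yaw": 0},
  ],
)

```text
t: 17.03
tcp_pos: [474.3, 235.0, 253.2]
orientation: [[-0.226, 0.974, 0.001], [0.974, 0.226, 0.0], [-0.0, 0.001, -1.0]]
ft_force: [0.4, 0.4, -0.7]
opening: 24.2
grip_force: 59.1
```

```bash
sed -i 's/130:280,220:420/90:240,220:420/' look.py; python3 look.py pics/s7.png; python3 - <<'E'
from workcell import *
import numpy as np
get_image('scene')
for n in ['bulb','head_top','electrode','amber_bottle','big_beaker','brown_pot']:
    print(n,[(np.round(x['centre'],1),round(x['confidence'],2)) for x in spot_point(n,'scene')[:1]])
E
```

```text
17.0333 [474.27085696 235.03911412 253.22360368] [ 0.41224147  0.42479068 -0.69865536]
bulb [451.4 344.4 226.5] 0.71
head_top [473.2 231.7 282.6] 0.71
electrode [467.  276.1 257.4] 0.76
tilt deg 63.954199535321514 127.7643925356357
bulb [(array([448.4, 342.1, 220.6]), 0.56)]
head_top [(array([471.8, 230.8, 283.8]), 0.63)]
electrode [(array([466.6, 273.7, 258.1]), 0.63)]
amber_bottle [(array([570.9, 475. ,  -2.4]), 0.69)]
big_beaker [(array([517.4, 368.2,   2.3]), 0.57)]
brown_pot [(array([471.7, 146.7,   0.8]), 0.55)]
```

View pics/s7.png

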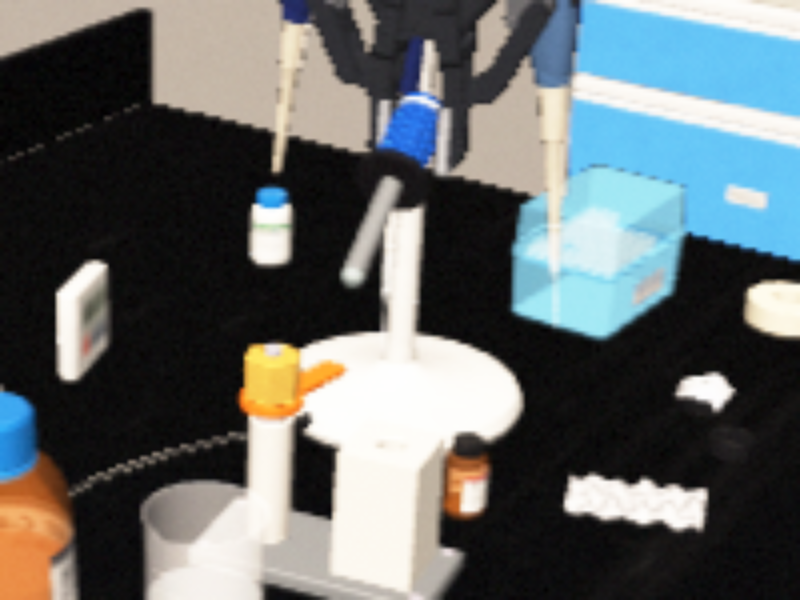

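Nothing else has moved, but the tilt is only 62–66°, which is too close to the 60° limit. I'll turn the bulb towards stand +x and press it on the well block's top from the robot's side to level it further.

Emit:
jog_arm(
  series=[
    {"dp": [0, 0, 0], "yaw": 7},
    {"dp": [0, 0, 0], "yaw": 7},
    {"dp": [0, 0, 0], "yaw": 7},
    {"dp": [0, 0, 0], "yaw": 7},
    {"dp": [0, 0, 0], "yaw": 7},
    {"dp": [0, 0, 0], "yaw": 7},
    {"dp": [0, 0, 0], "yaw": 7},
    {"dp": [0, 0, 0], "yaw": 7},
    {"dp": [0, 0, 0], "yaw": 7},
    {"dp": [0, 0, 0], "yaw": 7},
    {"dp": [0, 0, 0], "yaw": 7},
    {"dp": [0, 0, 0], "yaw": 7},
  ],
)

```text
t: 18.58
tcp_pos: [474.2, 235.2, 252.2]
orientation: [[0.947, 0.32, -0.0], [0.32, -0.947, -0.0], [-0.0, 0.0, -1.0]]
ft_force: [0.4, -0.5, -1.2]
opening: 24.2
grip_force: 59.1
```

Emit:
jog_arm(
  series=[
    {"dp": [-3, -0.8, 0], "yaw": 7},
    {"dp": [-3, -0.9, 0], "yaw": 0},
    {"dp": [-3, -0.8, 0], "yaw": 0},
    {"dp": [0, 0, 2.5], "yaw": 0},
    {"dp": [0, 0, 2.5], "yaw": 0},
    {"dp": [0, 0, 2], "yaw": 0},
    {"dp": [0, 0, 0], "yaw": 0},
    {"dp": [0, 0, 0], "yaw": 0},
  ],
)

```text
t: 19.25
tcp_pos: [380.6, 236.8, 181.9]
orientation: [[0.978, 0.209, -0.002], [0.209, -0.978, -0.001], [-0.002, 0.001, -1.0]]
ft_force: [0.6, -0.4, -1.2]
opening: 24.6
grip_force: 59.1
```

```bash
sed -i 's/90:240,220:420/130:280,220:420/' look.py; python3 look.py pics/s8.png
```

```text
19.25 [380.55357644 236.81194652 181.9058292 ] [ 0.60912227 -0.41130442 -1.22558095]
bulb [485.3 262.3 152.7] 0.86
electrode [424.  245.1 187.2] 0.72
```

View pics/s8.png

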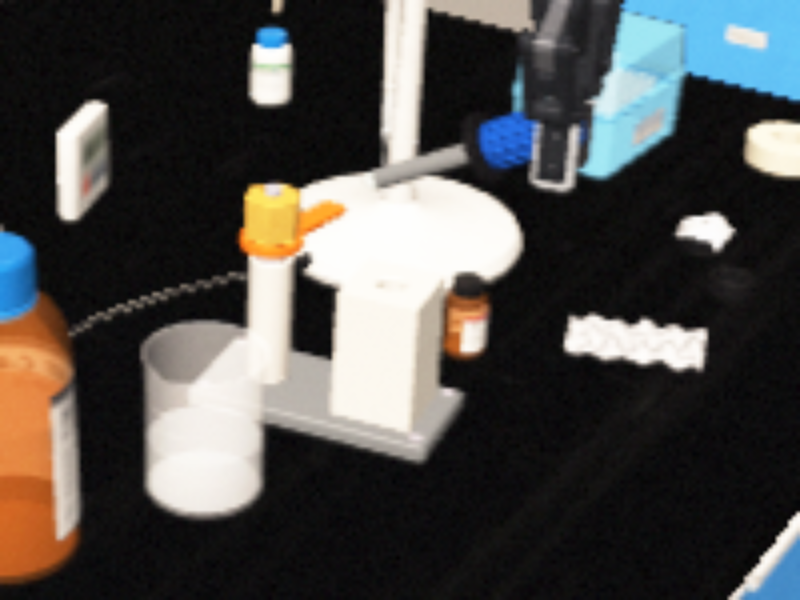

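Emit:
jog_arm(
  series=[
    {"dp": [-0.6, 0, 1.5], "yaw": 0},
    {"dp": [0, 0, 1.5], "yaw": 0},
    {"dp": [0, 0, 1.5], "yaw": 0},
    {"dp": [0, 0, 0.7], "yaw": 0},
    {"dp": [0, 0, 0.5], "yaw": 0},
    {"dp": [0, 0, 0.5], "yaw": 0},
    {"dp": [0, 0, 0.5], "yaw": 0},
    {"dp": [0, 0, 0.5], "yaw": 0},
    {"dp": [0, 0, 0.5], "yaw": 0},
    {"dp": [0, 0, 0.5], "yaw": 0},
    {"dp": [0, 0, 0.3], "yaw": 0},
    {"dp": [0, 0, 0], "yaw": 0},
  ],
)

```text
t: 20.45
tcp_pos: [375.3, 235.9, 97.0]
orientation: [[0.978, 0.209, 0.0], [0.209, -0.978, 0.0], [0.0, -0.0, -1.0]]
ft_force: [-1.3, -1.4, 4.0]
opening: 24.6
grip_force: 63.5
```

Emit:
jog_arm(
  series=[
    {"dp": [0, 0, -1], "yaw": 0},
    {"dp": [0, 0, -2], "yaw": 0},
    {"dp": [0, 0, -3], "yaw": 0},
    {"dp": [0, 0, -3], "yaw": 0},
    {"dp": [0, 0, -3], "yaw": 0},
    {"dp": [0, 0, -3], "yaw": 0},
    {"dp": [0, 0, -2], "yaw": 0},
    {"dp": [0, 0, 0], "yaw": 0},
    {"dp": [0, 0, 0], "yaw": 0},
    {"dp": [0, 0, 0], "yaw": 0},
    {"dp": [0, 0, 0], "yaw": 0},
    {"dp": [0, 0, 0], "yaw": 0},
  ],
)

```text
t: 21.45
tcp_pos: [374.4, 235.4, 266.0]
orientation: [[0.978, 0.209, -0.002], [0.208, -0.978, -0.001], [-0.003, 0.001, -1.0]]
ft_force: [-0.1, 0.0, -0.5]
opening: 24.5
grip_force: 63.4
```

```bash
sed -i 's/130:280,220:420/90:240,260:460/' look.py; python3 look.py pics/s9.png;  python3 - <<'E'
from workcell import *
import numpy as np
get_image('scene')
for n in ['bulb','head_top','electrode','amber_bottle','big_beaker','brown_pot']:
    print(n,[(np.round(x['centre'],1),round(x['confidence'],2)) for x in spot_point(n,'scene')[:1]])
E
```

```text
21.45 [374.42064527 235.36380994 266.02112881] [-0.08481782  0.02496452 -0.46844938]
bulb [484.  263.5 260.1] 0.92
head_top [362.8 231.9 297.5] 0.97
electrode [416.  243.5 279.1] 0.9
tilt deg 73.37444703297008 130.71633409792364
bulb [(array([485.7, 259.4, 257.7]), 0.7)]
head_top [(array([365.8, 235.4, 300.3]), 0.79)]
electrode [(array([419.7, 240.8, 277.9]), 0.64)]
amber_bottle [(array([570.1, 474.5,  -2.5]), 0.77)]
big_beaker [(array([518.2, 367.6,   2.9]), 0.76)]
brown_pot [(array([469.4, 148.1,   0.8]), 0.57)]
```

View pics/s9.png

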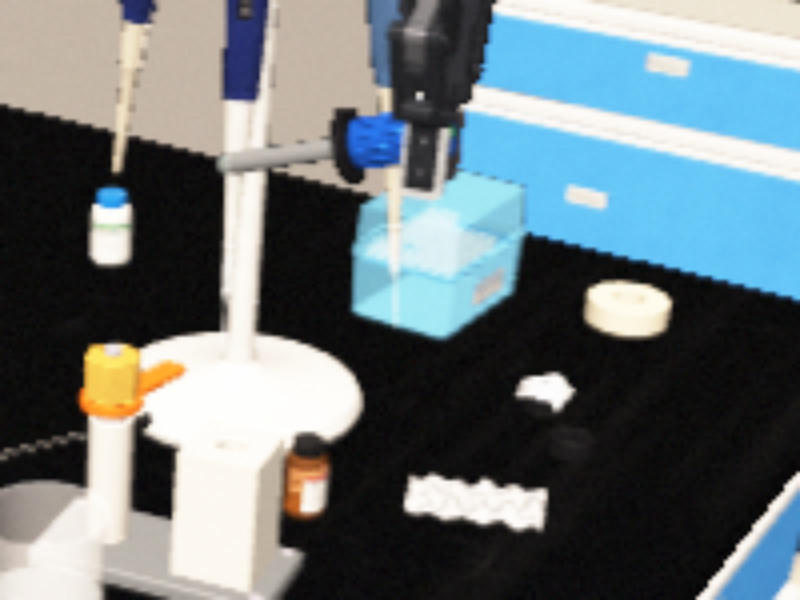

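The electrode is now about 17° from level, firmly gripped and 26 cm up, and the bystanders haven't moved. I'm handing it in.

```bash
python3 -c "
from workcell import robot
print(robot.finish_job())"
```

```text
the job is handed in; nothing more can be done
None
```

I handed the job in at about 21.5 s, but the call returned no verdict: the keeper stood at about 1.35 rad, and the gripper held the electrode about 17° from level at about 26 cm. The bottle, beaker and pot stayed within a few millimetres of where they started.

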